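# Re-pin the panel stop of a sloping paint stand

### The arm

A 7-joint arm with a two-finger parallel gripper is mounted at the origin on the work surface. World frame = base frame: x ahead of the robot, y to its left, z up, the work surface at z = 0. Lengths are in m, angles in rad, forces in N, time in s.
With the tool pointing down it reaches from about 0.4 to 0.875 m from the base axis. Payload 19.3 kg.
Tool frame: the origin (TCP) lies where the fingers leave the gripper's body, on its centre line; the fingertips stand bot.tip_reach ahead of it and the grasp point (between the pads) lies 54 mm ahead of it (bot.tip_reach is the distance from the TCP to the fingertips, in m); z points along the fingers, y is the line along which they close (so a half turn about z gives the same grasp; the last joint's range is limited). The gripper opens to 85 mm and grips with 20 to 120 N. Pads are 22 mm wide; open, the fingers measure 114 mm over their backs; the gripper's body (76 mm by 85 mm) begins 54 mm behind the grasp point. The pads swing forward as they close: fully open they stand 13 mm farther back than shut.
Start: joints at [-0.07, 0.521, -0.036, 1.599, 0.021, 1.021, -0.113], TCP at [0.625, -0, 0.304] pointing down, gripper open.
Joint ranges: [-2.91, 2.91], [-0.3, 2.13], [-1.5, 1.42], [0.17, 2.43], [-1.26, 4.41], [0.16, 1.93], [-2.52, 2.52]. Speed limits (rad/s): [1.89, 1.89, 2.39, 2.39, 3.01, 3.01, 3.01].

### API

Orientations are given as [roll, pitch, yaw] about the fixed x, y, z axes, in that order (R = Rz(yaw) Ry(pitch) Rx(roll)).
In Python, from workcell import bot gives the robot as it stands. The module is installed in compiled form; this text tells all that it offers.
- The arm moves only by the shell command python3 -m jog 'ROWS' [FORCE]. ROWS is JSON, a list that holds one entry, the list of rows, each a list of 7 numbers: the shift along the tool's x, y, z in mm, then the turn, a rotation vector about the tool's x, y, z in rad, then the opening, from 0 (shut) to 1 (fully open). In form: [[[tx, ty, tz, wx, wy, wz, fingers], ...]]. A call has 1 to 5 rows; each row shifts and turns the commanded pose from where the row before left it, along the tool's axes as they then stand; what a row does not reach is not made up. A row lasts 1/10 s, in which the tool goes at most 50 mm and 8.59 degrees, less where a joint would pass 70% of its speed; a pose out of reach is approached as far as the arm can. A call is refused whole if a number of a shift passes 50 or a number of a turn 0.15, either way. A call with a gripper value outside its range is refused whole. The fingers move at their own pace and stop on an object; FORCE is the grip in N (left out, the last holds). Time passes only in rows, so rows that do not move let the fingers close. It gives the time, the measured TCP pose, the force, the opening and the grip force at its end, in the units of the state.
- bot.observe(): the state, without advancing time (a new reading comes with each control period).
- bot.grab_frame(name): name is "scene" or "side" or "wrist"; returns a dict with "img" (420x560x3 uint8, red, green, blue), "intrinsics" (3x3 intrinsics, pixels), "R" (3x3) and "t" (3): a world point X has camera coordinates R X + t; the wrist camera has in their place "tool_from_camera" (4x4, takes a point from camera to tool coordinates, whose origin is the TCP and whose axes are the flange's). Camera axes: x right, y down, z forward; pixel columns grow to the right and rows downward; lengths in m; the calibration is good to about 2 mm. The wrist camera is an equidistant fisheye: a pixel r from the principal point sees the ray r / f radians off the axis. A picture is of the moment at which its call begins: read the wrist's pose just before it. There is no depth.
- bot.job_done(): hands the job in; it is judged then, once.
Trained networks look in a picture, given as the dict that the camera call returned (one of the last four; its "shot" number tells which), for a name from the list of things; names that differ only in an ending like _2 or _b are one class to them, and where a whole thing is asked for, a point or a joint stands for the part that bears it (a point fixed in the world has none). Each returns a list of dicts, best first, with "conf" (0 to 1); they miss things now and then, are a little off and sometimes report something else, mostly with a low value. They report only what shows in the picture. A call takes as long as a camera call.
- bot.trace(query, picture): "region" (420x560 bool, what is visible of it).
- bot.spot_point(query, picture): "xyz" ([x, y, z] in m, in world coordinates, good to about 4 mm: a listed point, or the origin of a listed thing).
The state is a dict: "clock": time; "qpos": joint angles; "qd": joint speeds; "joint_efforts": joint torques, N m; "position": TCP position; "tool_rot": TCP orientation; "force": force on the tool from outside, world axes, zero at the start; "moment": the same for the moment, N m; "grip_width": finger opening in m; "finger_force": force on a finger pad.
Only numpy, scipy, OpenCV 4.12 (cv2) and the standard library are available. Lean on these libraries where they do the work, as an engineer would, in place of code of your own. Each camera call takes 0.05 s, during which the arm holds its last target. There are 200 camera calls.

### The job

Make room for a longer panel on the sloping paint stand: pull the red locking pin out, slide the grey panel stop along its rail away from the robot to its far hole, which is hidden inside the rail and has to be felt for with the pin, and push the pin fully home there so that the stop is locked. Let go, and leave the spray can, tin, brush and cup where they are.

Things in the scene. Friction and masses are not known exactly. Their poses are not given: they have to be found in the camera images.
- stand: Fixed plywood paint stand, 400 mm along its own x. Its face slopes at 35 degrees, rising towards the stand's +y, so its outward normal is (0, -0.574, 0.819) in the stand's frame. An aluminium rail (360 mm long, 30 wide, 20 high) lies along x on the face. Origin: on the table, at the x of the pin's first hole; x away from the robot, z up.
- guard_edge (a point): Top edge (inner face, beside the first hole) of the clear, blue-framed splash guard along the stand's upper edge. The guard stands 150 mm off the face, square to it, over the whole length; inner face 84 mm uphill of the pin's axis, edge 77 mm further off the face than the knob at home. It overhangs the rail: come in along the pin's axis, the narrow side of the gripper's body towards it.
- knob (a point): Centre of the red cylindrical knob of the locking pin: 28 mm diameter, 32 mm long; below it a 12 mm thick neck 12 mm long down to the grey stop's top, which lies 28 mm below the knob's centre with the pin home. Its z is the pin's axis, square to the sloping face and out of it, 35 degrees from vertical; x is along the rail, away from the robot. It moves with pin and stop.
- pin (a joint): How far the pin is drawn out along the knob's z, in m: 0 = fully home (start), 0.022 = fully out. It stays at whatever depth it is left; its detent takes about 5 N to overcome either way. Its 10 mm shank goes 14 mm into the hole: clear of it above 0.014. Let down between holes, it lands on the solid bar inside the rail at about 0.014 and goes no further.
- stop (a joint): Place of the panel stop along the rail, in m: 0 = first hole (start), growing along the stand's x to 0.2. A grey block over the rail, 70 mm long, 46 wide, 23 high, with an orange blade downhill; it carries the pin, slides with about 1.5 N of friction and stays where it is left.
- rail_far (a point): Point on the rail's top, 180 mm along the stand's x from the first hole. The hidden far hole lies 100 to 180 mm from the first, elsewhere each time, with no other hole between; it is 16 mm wide along the rail, 3 mm play each side of the pin. If the pin is pressed lightly (5 to 12 N) on the bar while the stop slides, it drops and catches the hole's far wall: felt as a stop.
- spray_can: Bystander: red spray can, 52 mm diameter, 150 mm tall, standing on the table; origin at the centre of its underside.
- paint_tin: Bystander: white tin with steel lid, 72 mm diameter, 75 mm tall; origin at the centre of its underside.
- brush: Bystander: brush 200 mm long lying on the table along its own x; origin under its middle.
- water_cup: Bystander: blue cup, 72 mm diameter, 90 mm tall; origin at the centre of its underside.

How it is judged:
By the outcome, as a careful person would: the job done as asked, in the order asked, and still so for the second after the job is handed in, with the robot touching nothing.
It also fails if it takes over 59 s, if anything falls off the work surface, if the arm or the gripper's body presses on something with over 40 N, if the wrist force passes 120 N, or if a joint passes its speed limit or range.

## Working session

There is one attempt and no reset: what is moved stays moved. The work goes in short steps, Python scripts to look and compute and a shell command to move; the robot and the scene stay as the last step left them, time stands still between calls to the robot, and variables do not carry over. Pictures are saved under pics/ and viewed, at most 10 in all, crops included, and the job is handed in when it is done.

```bash
mkdir -p pics; python3 - <<'E'
from workcell import bot
import cv2, numpy as np
o=bot.observe(); print({k:np.round(v,3).tolist() for k,v in o.items()}, bot.tip_reach)
ims=[]
for n in ["scene","side"]:
    p=bot.grab_frame(n); ims.append(p["img"])
    print(n,np.round(p["R"],3).tolist(),np.round(p["t"],3).tolist())
    for q in ["knob","guard_edge","rail_far","stand","spray_can","paint_tin","brush","water_cup"]:
        print(q,[(np.round(d["xyz"],4).tolist(),round(d["conf"],2)) for d in bot.spot_point(q,p)[:2]])
cv2.imwrite("pics/a.png",cv2.resize(np.vstack(ims)[...,::-1],(448*1,672))[:600]) if 0 else None
cv2.imwrite("pics/a.png",cv2.resize(np.hstack(ims)[...,::-1],(800,300)))
E
```

```text
{'clock': 0.0, 'qpos': [-0.07, 0.522, -0.036, 1.6, 0.021, 1.021, -0.113], 'qd': [0.002, -0.0, -0.001, -0.002, 0.0, -0.001, 0.0], 'joint_efforts': [-0.004, -92.711, 1.978, -36.993, 0.018, 0.008, -0.0], 'position': [0.625, -0.0, 0.303], 'tool_rot': [-3.14, 0.0, 1.571], 'force': [-0.52, 0.454, 0.269], 'moment': [-0.066, 0.055, -0.048], 'finger_force': 0.0, 'grip_width': 0.085} 0.0726
scene [[-0.703, 0.711, 0.017], [0.388, 0.403, -0.829], [-0.596, -0.576, -0.559]] [0.386, -0.073, 1.824]
knob []
guard_edge [([0.5023, -0.0694, 0.2802], 0.66)]
rail_far []
stand [([0.4991, -0.0575, -0.0001], 0.63)]
spray_can [([0.4736, -0.3409, 0.0006], 0.55)]
paint_tin [([0.6758, -0.336, -0.0003], 0.55)]
brush [([0.4794, 0.4201, -0.0061], 0.69), ([0.5015, -0.0696, 0.2785], 0.25)]
water_cup [([0.7037, 0.3387, -0.0001], 0.74)]
side [[0.847, -0.532, 0.015], [-0.305, -0.508, -0.805], [0.436, 0.677, -0.593]] [-0.474, 0.322, 1.031]
knob [([0.5059, -0.0962, 0.1621], 0.51)]
guard_edge [([0.5013, -0.0699, 0.2732], 0.76)]
rail_far [([0.6831, -0.0558, 0.1256], 0.8)]
stand [([0.5071, -0.0633, -0.0023], 0.72), ([0.6739, -0.3295, 0.001], 0.29)]
spray_can [([0.4683, -0.3455, 0.0011], 0.63)]
paint_tin [([0.6719, -0.3312, 0.0064], 0.69), ([0.5053, -0.0936, 0.1643], 0.41)]
brush [([0.478, 0.4164, 0.0024], 0.57)]
water_cup [([0.7069, 0.3451, -0.002], 0.91)]
```

View pics/a.png

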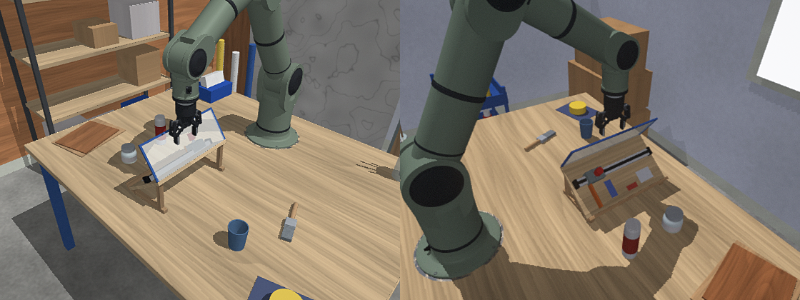

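```bash
python3 -m jog '[[[-20,0,-30,0,0,0,1],[-30,0,-30,0,0,0,1],[-30,0,-30,0,0,0,1],[-30,-20,-10,0,0.1,0,1],[-30,-20,0,0,0.1,0,1]]]'
python3 -m jog '[[[-20,-20,0,0,0.12,0,1],[-20,-20,0,0,0.12,0,1],[-20,-20,0,0,0.12,0,1],[0,0,0,0,0.05,0,1],[0,0,0,0,0,0,1]]]'
cat > h.py <<'E'
from workcell import bot
import numpy as np, cv2
from scipy.spatial.transform import Rotation as Ro
def spots(cams,qs=("knob","guard_edge","rail_far","stand")):
    r={q:[] for q in qs}
    for c in cams:
        p=bot.grab_frame(c)
        for q in qs:
            for d in bot.spot_point(q,p)[:1]:
                r[q].append(d["xyz"]); print(c,q,np.round(d["xyz"],4),round(d["conf"],2))
    return r,p
def goal(knob,psi,off):   # TCP target: grasp point off (m) out from the knob along n
    n=Ro.from_euler('z',psi).apply([0,-.5736,.8192]); e=np.array([np.cos(psi),np.sin(psi),0])
    R=np.c_[np.cross(e,-n),e,-n]
    o=bot.observe(); Rc=Ro.from_euler('xyz',o["tool_rot"])
    g=np.array(knob)+(.054+off)*n
    print("clock",round(o["clock"],2),"pos",np.round(o["position"],4),"goal",np.round(g,4))
    print("tool shift mm",np.round(1e3*Rc.inv().apply(g-o["position"]),1),"rotvec",np.round((Rc.inv()*Ro.from_matrix(R)).as_rotvec(),3), "after turn", np.round(1e3*R.T@(g-o["position"]),1))
E
python3 - <<'E'
from h import *
r,p=spots(["side","scene","side","wrist","wrist"])
cv2.imwrite("pics/b.png",p["img"][...,::-1])
E
```

```text
clock: 1.4
position: [0.5852, -0.1402, 0.4033]
tool_rot: [3.137, -0.203, 1.573]
force: [0.2, -0.4, -1.0]
grip_width: 0.0857
finger_force: 0.0
clock: 1.9
position: [0.5243, -0.1983, 0.3812]
tool_rot: [-3.139, -0.612, 1.566]
force: [0.5, 0.7, 0.4]
grip_width: 0.0853
finger_force: 0.0
side knob [ 0.5083 -0.0966  0.1628] 0.67
side guard_edge [ 0.5063 -0.0936  0.1626] 0.44
side rail_far [ 0.6812 -0.0542  0.1257] 0.66
side stand [ 0.5044 -0.0621 -0.0009] 0.94
scene guard_edge [ 0.5031 -0.07    0.2786] 0.88
scene stand [ 4.976e-01 -6.000e-02  1.000e-04] 0.57
side knob [ 0.5051 -0.0954  0.1637] 0.6
side guard_edge [ 0.5022 -0.0689  0.2748] 0.69
side rail_far [ 0.6804 -0.052   0.1238] 0.58
wrist knob [ 0.5028 -0.0932  0.1642] 0.7
wrist guard_edge [ 0.501  -0.0714  0.2756] 0.89
wrist rail_far [ 0.6845 -0.051   0.1246] 0.87
wrist stand [ 0.5036 -0.0606  0.0024] 0.7
wrist knob [ 0.5028 -0.0919  0.1649] 0.91
wrist guard_edge [ 0.5008 -0.0712  0.2747] 0.75
wrist rail_far [ 0.6827 -0.0511  0.1232] 0.64
wrist stand [ 0.4999 -0.0601  0.0008] 0.68
```

View pics/b.png

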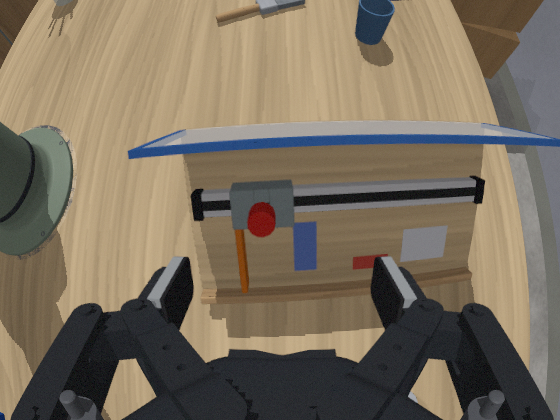

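```bash
python3 - <<'E'
from h import *
o=bot.observe(); Rt=Ro.from_euler('xyz',o["tool_rot"]).as_matrix()
p=bot.grab_frame("wrist"); K=p["intrinsics"]; T=p["tool_from_camera"]; print(np.round(T,3).tolist())
g=p["img"].max(2)
px=[(u,v) for u in list(range(300,465,5)) for v in [None]]
pts=[]
for u,_ in px:
    v0=int(204-(u-203)*14/271); col=g[v0-14:v0+15,u].astype(float)
    d=np.where(col<60)[0]
    if len(d): pts.append((u,v0-14+d.mean()))
pts=np.array(pts)
q=(pts-[K[0,2],K[1,2]]); r=np.hypot(*q.T); th=r/K[0,0]
ray=np.c_[q/r[:,None]*np.sin(th)[:,None],np.cos(th)]@T[:3,:3].T@Rt.T
c=np.array(o["position"])+Rt@T[:3,3]
psi=.08; P0=np.array([.6827,-.0515,.1243])
for _ in range(5):
    n=Ro.from_euler('z',psi).apply([0,-.5736,.8192])
    X=c+ray*(((P0-c)@n)/(ray@n))[:,None]
    a,b=np.polyfit(X[:,0],X[:,1],1); psi=np.arctan(a)
print(len(pts),pts[0],pts[-1],"psi",psi,"fit rms",np.std(X[:,1]-a*X[:,0]-b),X[0],X[-1])
goal([.503,-.0935,.164],psi,.15)
E
```

```text
[[-0.0, -0.952, -0.306, 0.079], [1.0, -0.0, -0.0, 0.0], [0.0, -0.306, 0.952, -0.069], [0.0, 0.0, 0.0, 1.0]]
33 [300. 201.] [460.  191.5] psi 0.05711788266991537 fit rms 0.0002683652847189654 [ 0.54615664 -0.06169991  0.12262926] [ 0.75731989 -0.04912989  0.12297324]
clock 3.2 pos [ 0.525  -0.1966  0.3821] goal [ 0.5097 -0.2103  0.3311]
tool shift mm [-40.5 -15.3  33.9] rotvec [ 0.033  0.001 -0.047] after turn [-39.8 -16.1  34.4]
```

```bash
python3 -m jog '[[[0,0,0,0.033,0,-0.047,1],[-20,-8,17,0,0,0,1],[-20,-8,17,0,0,0,1],[0,0,0,0,0,0,1]]]'
python3 - <<'E'
from h import *
r,p=spots(["wrist","wrist","side"],("knob","rail_far"))
goal(np.mean(r["knob"][:2],0),.057,.0)
E
```

```text
clock: 3.6
position: [0.5084, -0.2114, 0.3289]
tool_rot: [-3.136, -0.612, 1.624]
force: [-0.2, -0.2, -0.7]
grip_width: 0.0856
finger_force: 0.0
wrist knob [ 0.503  -0.0936  0.163 ] 0.57
wrist rail_far [ 0.683  -0.0513  0.1237] 0.87
wrist rail_far [ 0.5037 -0.0597  0.0007] 0.18
side knob [ 0.5088 -0.0964  0.1613] 0.56
side rail_far [ 0.6801 -0.0523  0.1245] 0.97
clock 4.05 pos [ 0.51   -0.2106  0.3319] goal [ 0.5077 -0.1259  0.2064]
tool shift mm [ -2.4   2.5 151.4] rotvec [0.    0.001 0.001] after turn [ -2.6   2.5 151.4]
```

```bash
python3 -m jog '[[[0,0,30,0,0,0,1],[0,0,30,0,0,0,1],[0,0,20,0,0,0,1],[0,0,0,0,0,0,1]]]'
python3 - <<'E'
from h import *
r,p=spots(["wrist","wrist","wrist"],("knob",))
cv2.imwrite("pics/c.png",p["img"][...,::-1])
for k in r["knob"]: goal(k,.057,.0)
E
```

```text
clock: 4.45
position: [0.5066, -0.1633, 0.2646]
tool_rot: [-3.139, -0.612, 1.628]
force: [0.6, -0.4, 0.6]
grip_width: 0.0852
finger_force: 0.0
wrist knob [ 0.503  -0.0947  0.1644] 0.58
wrist knob [ 0.5043 -0.0946  0.1619] 0.8
wrist knob [ 0.5044 -0.0937  0.1627] 0.68
clock 4.75 pos [ 0.5074 -0.1658  0.2665] goal [ 0.5048 -0.1256  0.2086]
tool shift mm [-0.1 -0.4 70.5] rotvec [0.001 0.002 0.   ] after turn [-0.3 -0.4 70.5]
clock 4.75 pos [ 0.5074 -0.1658  0.2665] goal [ 0.5061 -0.1255  0.2061]
tool shift mm [-1.5  0.9 72.6] rotvec [0.001 0.002 0.   ] after turn [-1.7  0.9 72.6]
clock 4.75 pos [ 0.5074 -0.1658  0.2665] goal [ 0.5062 -0.1246  0.2069]
tool shift mm [-0.4  1.  72.4] rotvec [0.001 0.002 0.   ] after turn [-0.5  1.1 72.4]
```

View pics/c.png

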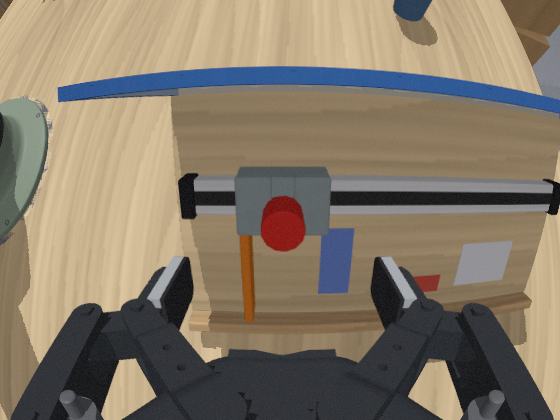

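The knob at (283,222) sits midway between the fingers, and the rail runs level at row 197, so alignment is good. Next: descend and grip.

```bash
python3 -m jog '[[[-1,0,25,0,0,0,1],[0,0,25,0,0,0,1],[0,0,21,0,0,0,1],[0,0,0,0,0,0,0.5],[0,0,0,0,0,0,0.2]]]' 40
python3 -m jog '[[[0,0,0,0,0,0,0],[0,0,0,0,0,0,0],[0,0,0,0,0,0,0],[0,0,0,0,0,0,0]]]' 40
python3 - <<'E'
from h import *
p=bot.grab_frame("wrist"); print(bot.observe()["force"],bot.observe()["position"])
cv2.imwrite("pics/d.png",p["img"][...,::-1])
E
```

```text
clock: 5.25
position: [0.5051, -0.126, 0.2077]
tool_rot: [3.141, -0.61, 1.628]
force: [0.7, -0.1, -0.2]
grip_width: 0.0589
finger_force: 0.0
clock: 5.65
position: [0.5058, -0.1262, 0.208]
tool_rot: [3.139, -0.609, 1.628]
force: [4.0, -4.3, 6.9]
grip_width: 0.0269
finger_force: 39.3
[ 2.95357342 -3.8173982   5.73923142] [ 0.50575741 -0.12616774  0.20803337]
```

View pics/d.png

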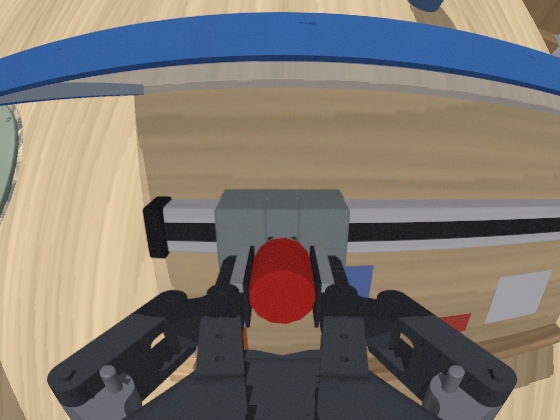

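Knob gripped squarely. Pull out.

```bash
python3 -m jog '[[[0,0,-7,0,0,0,0],[0,0,-7,0,0,0,0],[0,0,-6,0,0,0,0],[0,0,0,0,0,0,0]]]' 60
```

```text
clock: 6.1
position: [0.5064, -0.1377, 0.2245]
tool_rot: [3.139, -0.609, 1.628]
force: [5.3, -3.3, 3.0]
grip_width: 0.0265
finger_force: 60.0
```

```bash
python3 -m jog '[[[0,10,0,0,0,0,0],[0,20,0,0,0,0,0],[0,20,0,0,0,0,0],[0,20,0,0,0,0,0],[0,10,0,0,0,0,0]]]' 60
python3 -m jog '[[[0,5,0,0,0,0,0],[0,3,0,0,0,0,0],[0,0,0,0,0,0,0]]]' 60
python3 - <<'E'
from h import *
p=bot.grab_frame("wrist"); o=bot.observe();print(o["force"],o["position"],o["tool_rot"])
cv2.imwrite("pics/e.png",p["img"][...,::-1])
E
```

```text
clock: 6.6
position: [0.5869, -0.1322, 0.2232]
tool_rot: [3.141, -0.609, 1.629]
force: [-1.7, -3.6, 4.1]
grip_width: 0.0268
finger_force: 60.4
clock: 6.9
position: [0.5934, -0.1318, 0.2232]
tool_rot: [-3.141, -0.61, 1.628]
force: [1.5, -3.0, -2.0]
grip_width: 0.0268
finger_force: 60.0
[ 1.38532096 -2.30056003 -3.72538556] [ 0.59318553 -0.13178064  0.22319636] [-3.14134845 -0.60972083  1.62767196]
```

View pics/e.png

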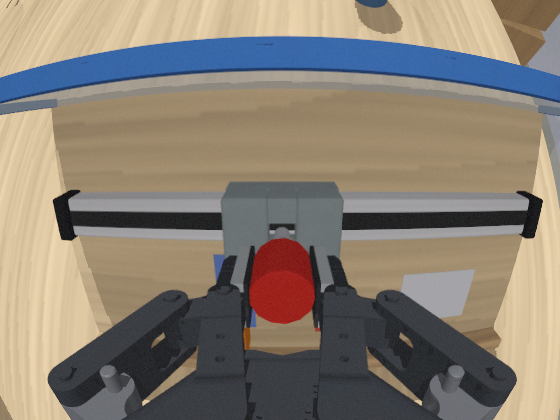

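```bash
cat > f.py <<'E'
from h import *
o=bot.observe(); R=Ro.from_euler('xyz',o["tool_rot"]).inv()
g0=np.array([.5058,-.1262,.208])
print("t",round(o["clock"],2),"F tool",np.round(R.apply(o["force"]),1),"from home grasp mm",np.round(1e3*R.apply(o["position"]-g0),1))
E
python3 -m jog '[[[0,0,3,0,0,0,0],[0,0,1,0,0,0,0],[0,0,0,0,0,0,0]]]' >/dev/null; python3 f.py
python3 -m jog '[[[0,0,1,0,0,0,0],[0,0,0,0,0,0,0]]]' >/dev/null; python3 f.py
python3 -m jog '[[[0,0,1,0,0,0,0],[0,0,0,0,0,0,0]]]' >/dev/null; python3 f.py
```

```text
t 7.25 F tool [-5.2  1.4 -0.1] from home grasp mm [  0.1  86.9 -14.6]
t 7.45 F tool [-3.4 -1.4 -8.5] from home grasp mm [  0.1  86.9 -14.1]
t 7.65 F tool [ -0.4  -3.4 -19.3] from home grasp mm [  0.  87. -14.]
```

```bash
cat >> f.py <<'E'
F=R.apply(o["force"]); z=1e3*R.apply(o["position"]-g0)[2]
raise SystemExit(int(F[1]<-11 or z>-12.8 or not -16<F[2]<-3))
E
python3 -m jog '[[[0,0,-0.8,0,0,0,0],[0,0,0,0,0,0,0]]]' >/dev/null; python3 f.py &&
python3 -m jog '[[[0,2,0,0,0,0,0],[0,2,0,0,0,0,0],[0,2,0,0,0,0,0]]]' >/dev/null && python3 f.py && 
python3 -m jog '[[[0,2,0,0,0,0,0],[0,2,0,0,0,0,0],[0,2,0,0,0,0,0]]]' >/dev/null && python3 f.py && 
python3 -m jog '[[[0,2,0,0,0,0,0],[0,2,0,0,0,0,0],[0,2,0,0,0,0,0]]]' >/dev/null && python3 f.py
```

```text
t 7.85 F tool [-2.6 -0.9 -9.9] from home grasp mm [  0.   86.9 -14.1]
t 8.15 F tool [ -2.   -5.4 -10.8] from home grasp mm [  0.   92.6 -14.2]
t 8.45 F tool [ -2.3  -3.7 -10.8] from home grasp mm [  0.   98.7 -14.1]
t 8.75 F tool [ -1.9  -4.8 -11.1] from home grasp mm [  0.  104.6 -14.1]
```

```bash

python3 -m jog '[[[0,2,0,0,0,0,0],[0,2,0,0,0,0,0],[0,2,0,0,0,0,0]]]' >/dev/null && python3 f.py && 
python3 -m jog '[[[0,2,0,0,0,0,0],[0,2,0,0,0,0,0],[0,2,0,0,0,0,0]]]' >/dev/null && python3 f.py && 
python3 -m jog '[[[0,2,0,0,0,0,0],[0,2,0,0,0,0,0],[0,2,0,0,0,0,0]]]' >/dev/null && python3 f.py && 
python3 -m jog '[[[0,2,0,0,0,0,0],[0,2,0,0,0,0,0],[0,2,0,0,0,0,0]]]' >/dev/null && python3 f.py && 
python3 -m jog '[[[0,2,0,0,0,0,0],[0,2,0,0,0,0,0],[0,2,0,0,0,0,0]]]' >/dev/null && python3 f.py && 
python3 -m jog '[[[0,2,0,0,0,0,0],[0,2,0,0,0,0,0],[0,2,0,0,0,0,0]]]' >/dev/null && python3 f.py
```

```text
t 9.05 F tool [ -2.4  -3.5 -10.5] from home grasp mm [  0.  110.6 -14.1]
t 9.35 F tool [ -2.3  -4.  -10.2] from home grasp mm [ 1.000e-01  1.166e+02 -1.410e+01]
t 9.65 F tool [-2.4 -4.7 -9.9] from home grasp mm [  0.  122.6 -14.1]
t 9.95 F tool [-2.3 -3.9 -9.7] from home grasp mm [  0.  128.6 -14.1]
t 10.25 F tool [ -3.6  -4.  -10.3] from home grasp mm [  0.  134.6 -14. ]
t 10.55 F tool [-3.  -3.2 -9.9] from home grasp mm [  0.  140.6 -14. ]
```

```bash

python3 -m jog '[[[0,2,0,0,0,0,0],[0,2,0,0,0,0,0],[0,2,0,0,0,0,0]]]' >/dev/null && python3 f.py && 
python3 -m jog '[[[0,2,0,0,0,0,0],[0,2,0,0,0,0,0],[0,2,0,0,0,0,0]]]' >/dev/null && python3 f.py && 
python3 -m jog '[[[0,2,0,0,0,0,0],[0,2,0,0,0,0,0],[0,2,0,0,0,0,0]]]' >/dev/null && python3 f.py && 
python3 -m jog '[[[0,2,0,0,0,0,0],[0,2,0,0,0,0,0],[0,2,0,0,0,0,0]]]' >/dev/null && python3 f.py && 
python3 -m jog '[[[0,2,0,0,0,0,0],[0,2,0,0,0,0,0],[0,2,0,0,0,0,0]]]' >/dev/null && python3 f.py && 
python3 -m jog '[[[0,2,0,0,0,0,0],[0,2,0,0,0,0,0],[0,2,0,0,0,0,0]]]' >/dev/null && python3 f.py
```

```text
t 10.85 F tool [-2.5 -3.7 -8.5] from home grasp mm [  0.  146.6 -14. ]
t 11.15 F tool [-2.6 -2.8 -9.2] from home grasp mm [  0.  152.6 -14. ]
t 11.45 F tool [-2.  -3.3 -9.5] from home grasp mm [  0.  158.6 -14. ]
t 11.75 F tool [-3.2 -1.6 -4.9] from home grasp mm [ 1.000e-01  1.647e+02 -1.390e+01]
t 12.05 F tool [-3.  -2.  -4.2] from home grasp mm [ 1.000e-01  1.707e+02 -1.360e+01]
t 12.35 F tool [-2.6 -2.2 -4.2] from home grasp mm [ 1.000e-01  1.762e+02 -1.350e+01]
```

```bash
python3 -m jog '[[[0,0,0.6,0,0,0,0],[0,0,0,0,0,0,0]]]'; python3 f.py
python3 - <<'E'
from h import *
p=bot.grab_frame("wrist")
cv2.imwrite("pics/g.png",p["img"][...,::-1])
E
```

```text
clock: 12.55
position: [0.6824, -0.1237, 0.2188]
tool_rot: [-3.141, -0.61, 1.627]
force: [-2.7, -6.4, 5.1]
grip_width: 0.0265
finger_force: 61.0
t 12.55 F tool [-2.2 -3.1 -7.8] from home grasp mm [  0.  176.5 -13.3]
```

View pics/g.png

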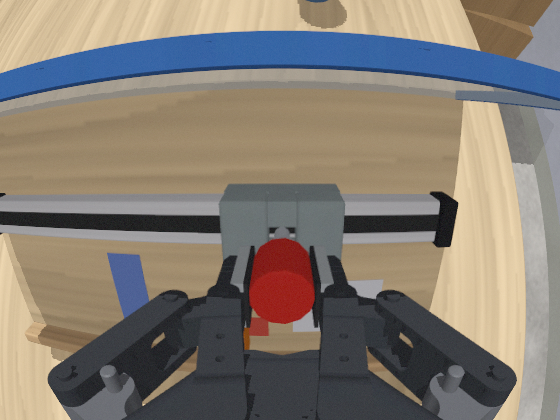

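```bash
python3 -m jog '[[[0,0,0.3,0,0,0,0],[0,0,0,0,0,0,0]]]'>/dev/null; python3 f.py
python3 -m jog '[[[0,1.5,0,0,0,0,0],[0,1.5,0,0,0,0,0]]]' >/dev/null ; python3 f.py && 
python3 -m jog '[[[0,1.5,0,0,0,0,0],[0,1.5,0,0,0,0,0]]]' >/dev/null ; python3 f.py
```

```text
t 12.8 F tool [ -1.6  -4.6 -10.9] from home grasp mm [  0.  176.5 -13.3]
t 13.0 F tool [ -2.4  -2.4 -10. ] from home grasp mm [  0.  179.5 -13.3]
t 13.2 F tool [ -1.   -5.5 -11.8] from home grasp mm [  0.  182.5 -13.4]
```

```bash
sed -i 's/^raise.*/raise SystemExit(int(abs(F[1])>11 or z>-12.5 or not -16<F[2]<-3))/' f.py
python3 -m jog '[[[0,-1.5,0,0,0,0,0],[0,-1.5,0,0,0,0,0]]]' >/dev/null ; python3 f.py && 
python3 -m jog '[[[0,-1.5,0,0,0,0,0],[0,-1.5,0,0,0,0,0]]]' >/dev/null ; python3 f.py && 
python3 -m jog '[[[0,-1.5,0,0,0,0,0],[0,-1.5,0,0,0,0,0]]]' >/dev/null ; python3 f.py && 
python3 -m jog '[[[0,-1.5,0,0,0,0,0],[0,-1.5,0,0,0,0,0]]]' >/dev/null ; python3 f.py && 
python3 -m jog '[[[0,-1,0,0,0,0,0],[0,-1,0,0,0,0,0]]]' >/dev/null ; python3 f.py && 
python3 -m jog '[[[0,-1,0,0,0,0,0],[0,-1,0,0,0,0,0]]]' >/dev/null ; python3 f.py && 
python3 -m jog '[[[0,-1,0,0,0,0,0],[0,-1,0,0,0,0,0]]]' >/dev/null ; python3 f.py && 
python3 -m jog '[[[0,-1,0,0,0,0,0],[0,-1,0,0,0,0,0]]]' >/dev/null ; python3 f.py && 
python3 -m jog '[[[0,-1,0,0,0,0,0],[0,-1,0,0,0,0,0]]]' >/dev/null ; python3 f.py
```

```text
t 13.4 F tool [-4.5  5.3 -5.5] from home grasp mm [ -0.  180.6 -12.8]
t 13.6 F tool [-4.1  8.3 -4.9] from home grasp mm [  0.  177.5 -12.8]
t 13.8 F tool [-4.6  4.8 -6.7] from home grasp mm [  0.  174.4 -12.9]
t 14.0 F tool [-3.7  4.5 -6. ] from home grasp mm [  0.  171.3 -12.9]
t 14.2 F tool [-3.4  0.5 -4.3] from home grasp mm [  0.  169.  -12.8]
t 14.4 F tool [-3.5  1.8 -5.4] from home grasp mm [  0.  167.  -12.7]
t 14.6 F tool [-4.1  1.3 -4. ] from home grasp mm [  0.  165.  -12.7]
t 14.8 F tool [-5.9 10.4 -0.5] from home grasp mm [  0.  163.6 -12.5]
t 14.8 F tool [-5.9 10.4 -0.5] from home grasp mm [  0.  163.6 -12.5]
```

```bash

for i in 1; do python3 -m jog '[[[0,0.5,0.6,0,0,0,0],[0,0,0,0,0,0,0]]]' >/dev/null ; python3 f.py; done
python3 -m jog '[[[0,0,0.7,0,0,0,0],[0,0,0,0,0,0,0]]]' >/dev/null ; python3 f.py
python3 -m jog '[[[0,0,0.7,0,0,0,0],[0,0,0,0,0,0,0]]]' >/dev/null ; python3 f.py
```

```text
t 15.0 F tool [-5.   3.9 -4.6] from home grasp mm [  0.  164.  -12.1]
t 15.2 F tool [-4.7  5.  -4.8] from home grasp mm [  0.  164.  -11.4]
t 15.4 F tool [-4.6  4.5 -5.1] from home grasp mm [  0.  164.  -10.8]
```

The pin sinks against only the detent force, so it is in the hole. I'll centre it and push it home gradually.

```bash

python3 -m jog '[[[0,1.5,1,0,0,0,0],[0,0.5,1,0,0,0,0],[0,0,0,0,0,0,0]]]' >/dev/null ; python3 f.py
python3 -m jog '[[[0,0,2,0,0,0,0],[0,0,2,0,0,0,0],[0,0,0,0,0,0,0]]]' >/dev/null ; python3 f.py
python3 -m jog '[[[0,0,1.5,0,0,0,0],[0,0,1.5,0,0,0,0],[0,0,0,0,0,0,0]]]' >/dev/null ; python3 f.py
```

```text
t 15.7 F tool [-3.7  0.6 -1.9] from home grasp mm [ 1.000e-01  1.652e+02 -8.500e+00]
t 16.0 F tool [-4.5  0.6 -0.1] from home grasp mm [ 1.000e-01  1.653e+02 -4.400e+00]
t 16.3 F tool [-5.   1.2 -1. ] from home grasp mm [ 1.000e-01  1.653e+02 -1.500e+00]
```

```bash

python3 -m jog '[[[0,0,1,0,0,0,0],[0,0,0,0,0,0,0]]]' >/dev/null ; python3 f.py
python3 -m jog '[[[0,0,1,0,0,0,0],[0,0,0,0,0,0,0]]]' >/dev/null ; python3 f.py
python3 - <<'E'
from h import *
p=bot.grab_frame("wrist")
cv2.imwrite("pics/i.png",p["img"][...,::-1])
E
```

```text
t 16.5 F tool [-4.3  1.  -2.1] from home grasp mm [ 1.000e-01  1.653e+02 -6.000e-01]
t 16.7 F tool [-2.8 -0.6 -8.9] from home grasp mm [ 0.000e+00  1.656e+02 -1.000e-01]
```

View pics/i.png

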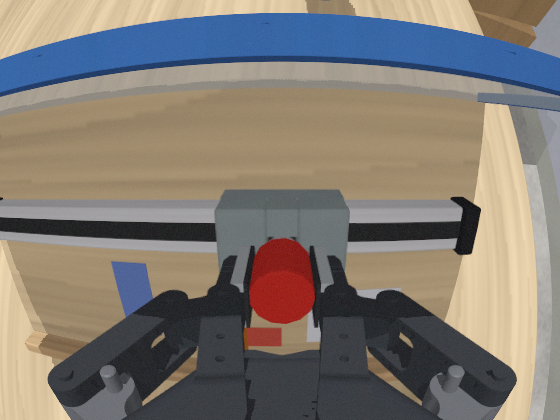

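Same view as at the first home position: the stop's top edge is at row 190 and no shank shows. Press firmly to seat it.

```bash

python3 -m jog '[[[0,0,1,0,0,0,0],[0,0,0,0,0,0,0]]]' >/dev/null ; python3 f.py
python3 -m jog '[[[0,0,1,0,0,0,0],[0,0,0,0,0,0,0]]]' >/dev/null ; python3 f.py
```

```text
t 16.95 F tool [ -1.8  -0.4 -16.3] from home grasp mm [  0.  165.9   0.2]
t 17.15 F tool [ -0.4  -0.4 -23.6] from home grasp mm [  0.  166.2   0.6]
```

```bash

python3 -m jog '[[[0,0,-1.5,0,0,0,0],[0,3,0,0,0,0,0],[0,2,0,0,0,0,0],[0,0,0,0,0,0,0]]]' >/dev/null ; python3 f.py
python3 -m jog '[[[0,-2,0,0,0,0,0],[0,-1,0,0,0,0,0],[0,0,0,0,0,0,0]]]' >/dev/null ; python3 f.py
```

```text
t 17.55 F tool [ -1.5  -2.7 -14.6] from home grasp mm [  0.  170.6  -0. ]
t 17.85 F tool [ -2.8   1.4 -12.3] from home grasp mm [  0.  167.8   0.2]
```

```bash

python3 -m jog '[[[0,2,0,0,0,0,0],[0,2,0,0,0,0,0],[0,0,0,0,0,0,0]]]' >/dev/null ; python3 f.py
python3 -m jog '[[[0,1,0,0,0,0,0],[0,0,0,0,0,0,0]]]' >/dev/null ; python3 f.py
python3 -m jog '[[[0,1,0,0,0,0,0],[0,0,0,0,0,0,0]]]' >/dev/null ; python3 f.py
```

```text
t 18.15 F tool [ -1.1  -8.7 -16.8] from home grasp mm [  0.  170.9  -0.3]
t 18.35 F tool [  0.8 -14.7 -19.8] from home grasp mm [  0.  171.2  -0.5]
t 18.55 F tool [  1.6 -20.9 -22.7] from home grasp mm [ 1.000e-01  1.716e+02 -8.000e-01]
```

The stop is locked: a wall is felt at about 170.7 mm. Now centre, press once more and let go.

```bash

python3 -m jog '[[[0,-3,0,0,0,0,0],[0,-1.5,0.5,0,0,0,0],[0,0,1,0,0,0,0],[0,0,0,0,0,0,0]]]' >/dev/null ; python3 f.py
python3 -m jog '[[[0,0,0,0,0,0,0.3],[0,0,0,0,0,0,0.7],[0,0,0,0,0,0,1],[0,0,0,0,0,0,1],[0,0,0,0,0,0,1]]]' 20; python3 f.py
python3 -m jog '[[[0,0,-10,0,0,0,1],[0,0,-30,0,0,0,1],[0,0,-40,0,0,0,1],[0,0,-40,0,0,0,1],[0,0,0,0,0,0,1]]]'
python3 - <<'E'
from h import *
r,p=spots(["wrist","wrist","side","side"],("knob","rail_far","spray_can","paint_tin","brush","water_cup"))
n=Ro.from_euler('z',.057).apply([0,-.5736,.8192]);e=np.array([np.cos(.057),np.sin(.057),0])
for k in r["knob"]: d=k-np.array([.504,-.0942,.163]); print("along",d@e,"out",d@n)
s=bot.grab_frame("wrist")
cv2.imwrite("pics/j.png",cv2.resize(np.hstack([s["img"],p["img"]])[...,::-1],(800,300)))
E
```

```text
t 18.95 F tool [ -0.6  -1.  -24.5] from home grasp mm [ -0.  169.7   0.5]
clock: 19.45
position: [0.6744, -0.1144, 0.2058]
tool_rot: [-3.141, -0.611, 1.628]
force: [0.1, -0.1, 0.6]
grip_width: 0.0823
finger_force: 0.0
t 19.45 F tool [ 0.2  0.1 -0.6] from home grasp mm [  0.5 169.    2.9]
clock: 19.95
position: [0.6792, -0.1877, 0.3093]
tool_rot: [3.135, -0.606, 1.628]
force: [-0.6, -0.2, 0.3]
grip_width: 0.0852
finger_force: 0.0
wrist knob [ 0.6759 -0.0837  0.1629] 0.77
wrist spray_can [ 0.4723 -0.3452 -0.001 ] 0.76
wrist water_cup [0.706  0.3432 0.0042] 0.67
wrist knob [ 0.6718 -0.0851  0.164 ] 0.92
wrist rail_far [ 0.6847 -0.0504  0.1262] 0.94
wrist spray_can [ 0.4728 -0.3467 -0.0012] 0.64
wrist paint_tin [ 0.5044 -0.0688  0.2752] 0.63
wrist water_cup [0.7064 0.3436 0.0019] 0.71
side knob [ 0.6765 -0.0879  0.1635] 0.41
side spray_can [ 0.4705 -0.3444  0.0034] 0.82
side paint_tin [ 0.6733 -0.3314  0.0038] 0.88
side brush [0.4764 0.4156 0.0015] 0.69
side water_cup [7.091e-01 3.454e-01 2.000e-04] 0.6
side knob [ 0.6768 -0.0877  0.1651] 0.42
side rail_far [ 0.6815 -0.0533  0.1224] 0.96
side spray_can [ 0.4699 -0.346   0.0026] 0.87
side paint_tin [ 0.6753 -0.3318  0.0027] 0.86
side brush [0.4779 0.4157 0.0005] 0.87
side water_cup [ 0.7083  0.3459 -0.0011] 0.85
along 0.1722190000140633 out -0.0004776766308728291
along 0.16804590186562254 out 0.0010912014402699596
along 0.17257875519197718 out 0.002438657312238862
along 0.17288966180181561 out 0.0036446468739541487
```

View pics/j.png

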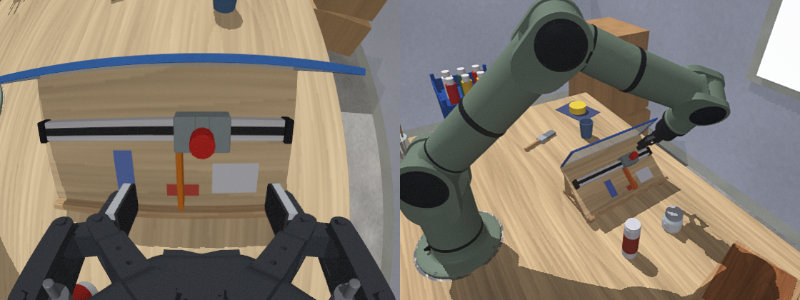

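The stop stands at about 170 mm and the bystanders are unmoved. I'll tap the knob's top with shut fingers to make sure the release did not draw the pin.

```bash
python3 -m jog '[[[0,0,0,0,0,0,0],[0,0,0,0,0,0,0],[0,0,20,0,0,0,0],[0,0,25,0,0,0,0],[0,0,20,0,0,0,0]]]' 20
python3 -m jog '[[[0,0,10,0,0,0,0],[0,0,0,0,0,0,0]]]'; python3 f.py
python3 -m jog '[[[0,0,3,0,0,0,0],[0,0,0,0,0,0,0]]]' >/dev/null; python3 f.py
```

```text
clock: 21.9
position: [0.6761, -0.1455, 0.2502]
tool_rot: [-3.141, -0.61, 1.628]
force: [-0.1, 1.3, 0.2]
grip_width: 0.0123
finger_force: 0.0
clock: 22.1
position: [0.6758, -0.1398, 0.2422]
tool_rot: [-3.14, -0.611, 1.628]
force: [-0.6, -0.1, -0.3]
grip_width: 0.0003
finger_force: 0.0
t 22.1 F tool [-0.2 -0.6  0.2] from home grasp mm [  0.5 168.8 -41.7]
t 22.3 F tool [-0.2  0.   0.5] from home grasp mm [ 1.000e-01  1.693e+02 -4.010e+01]
```

```bash
python3 -m jog '[[[0,0,2,0,0,0,0],[0,0,0,0,0,0,0]]]' >/dev/null; python3 f.py
python3 -m jog '[[[0,0,1.5,0,0,0,0],[0,0,0,0,0,0,0]]]' >/dev/null; python3 f.py
```

```text
t 22.5 F tool [-0.   0.2 -0.4] from home grasp mm [  0.2 169.1 -37.6]
t 22.7 F tool [ 1.   0.3 -0.6] from home grasp mm [  0.3 169.1 -35.9]
```

```bash
python3 -m jog '[[[0,0,1,0,0,0,0],[0,0,0,0,0,0,0]]]' >/dev/null; python3 f.py
```

```text
t 22.9 F tool [ 0.4  0.  -0.5] from home grasp mm [  0.3 169.1 -34.9]
```

```bash
for i in 1; do python3 -m jog '[[[0,0,1,0,0,0,0],[0,0,0,0,0,0,0]]]' >/dev/null; python3 f.py &
wait; done; python3 -m jog '[[[0,0,1,0,0,0,0],[0,0,0,0,0,0,0]]]' >/dev/null; python3 f.py;  python3 -m jog '[[[0,0,1,0,0,0,0],[0,0,0,0,0,0,0]]]' >/dev/null; python3 f.py
```

```text
t 23.1 F tool [ 0.9  0.6 -0.3] from home grasp mm [  0.3 169.1 -34. ]
t 23.3 F tool [ 1.1 -0.7 -8. ] from home grasp mm [  0.2 169.4 -33.7]
t 23.5 F tool [  2.5  -0.9 -15.4] from home grasp mm [ 1.000e-01  1.697e+02 -3.340e+01]
```

The knob meets the fingertips stiffly at the home height, and 15 N does not move it, so the pin is fully home. Retreat and hand in.

```bash
python3 -m jog '[[[0,0,-10,0,0,0,0],[0,0,-30,0,0,0,0],[0,0,-40,0,0,0,0],[0,0,-30,0,0,0,0],[0,0,0,0,0,0,0]]]'
python3 -c "
from workcell import bot
print(bot.job_done())"
```

```text
clock: 24.0
position: [0.6797, -0.2007, 0.328]
tool_rot: [3.137, -0.607, 1.628]
force: [0.3, 0.3, -0.2]
grip_width: 0.0001
finger_force: 0.0
the job is handed in; nothing more can be done
None
```

The panel stop is locked at its far hole, about 170 mm along the rail, with the pin pushed fully home; the gripper has let go and backed off, the spray can, tin, brush and cup are where they were, and I handed the job in at 24.0 s (no verdict came back).

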